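Move the charged battery pack from the charger to the tracing light box

ROBOT

A 6-joint arm with a two-finger parallel gripper is mounted at the origin on the work surface. World frame = base frame: x ahead of the robot, y to its left, z up, the work surface at z = 0. Lengths are in m, angles in rad, forces in N, time in s.
With the tool pointing down it reaches from about 0.4 to 0.825 m from the base axis. Payload 7 kg.
Tool frame: the origin (TCP) lies at the very end of the fingers, on their centre line; the grasp point (between the pads) lies 19 mm behind it; y points along the fingers, z is the direction in which the jaws open and shut, and the axes are right-handed (so a half turn about y gives the same grasp; the last joint's range is limited). The gripper opens to 88 mm and grips with 3 to 60 N. Pads are 19 mm wide; open, the fingers measure 130 mm over their backs; the gripper's body (78 mm by 193 mm) begins 47 mm behind the grasp point.
Start: joints at [1.635, 0.359, 0.012, 0, -1.224, -0.288], TCP at [0.15, 0.658, 0.196] pointing down, gripper open.
Joint ranges: [-3.07, 3.07], [-1.43, 2.12], [-1.02, 1.25], [-3.03, 1.67], [-3.05, -0], [-3.03, 3.03]. Speed limits (rad/s): [2.39, 2.39, 3.01, 3.14, 3.14, 3.14].

INTERFACE

Orientations are given as [roll, pitch, yaw] about the fixed x, y, z axes, in that order (R = Rz(yaw) Ry(pitch) Rx(roll)).
In Python, from station import get_state, grab_frame, job_done, regions_of gives the robot as it stands.
- The arm moves only by the tool drive_tool, never from a script. Its argument "rows" is a list of rows, each a list of 3 entries, a list of its own where there are three numbers: the shift along the world's x, y, z as a fraction of full scale, then the turn about the world's z as a fraction of full scale, then the opening, from 0 (shut) to 1 (fully open). A call has 1 to 12 rows; each row is the pose to reach, as a shift and turn from the pose commanded when the call began; what a row does not reach only later rows make up. Full scale, the value 1, is 30 cm for a shift and 90 degrees for a turn. A row lasts 1/10 s, in which the tool goes at most 50 mm and 8.59 degrees, less where a joint would pass 70% of its speed; a pose out of reach is approached as far as the arm can. A call with a number of a shift or a turn outside -1 to 1 is refused whole. A call with a gripper value outside its range is refused whole. The fingers move at their own pace and stop on an object; "newtons" is the grip in N (left out, the last holds). Time passes only in rows, so rows that repeat a pose let the fingers close. It gives the time, the measured TCP pose, the force and the opening at its end, in the units of the state.
- get_state(): the state, without advancing time (a new reading comes with each control period).
- grab_frame(name): name is "scene" or "side" or "wrist"; returns a dict with "img" (400x640x3 uint8, blue, green, red), "fx", "fy", "cx", "cy" (pixels), "k1" (the pictures are not rectified: a ray, as slopes to the right and down, at radius r is drawn at 1 + k1 r^2 times it, then the intrinsics apply), "T" (4x4, takes a point from camera to world coordinates); the wrist camera has in their place "hand_eye" (4x4, takes a point from camera to tool coordinates, whose origin is the TCP and whose axes are the tool frame's). Camera axes: x right, y down, z forward; pixel columns grow to the right and rows downward; lengths in m; the calibration is good to about 2 mm. A picture is of the moment at which its call begins: read the wrist's pose just before it. There is no depth.
- job_done(): hands the job in, once; it reports no verdict.
Trained networks look in a picture, given as the dict that the camera call returned (one of the last four; its "shot" number tells which), for a name from the list of things; names that differ only in an ending like _2 or _b are one class to them, and where a whole thing is asked for, a point or a joint stands for the part that bears it (a point fixed in the world has none). Each returns a list of dicts, best first, with "confidence" (0 to 1); they miss things now and then, are a little off and sometimes report something else, mostly with a low value. They report only what shows in the picture. A call takes as long as a camera call. They do not tell look-alikes from the thing itself.
- regions_of(picture, thing): "pixels" (400x640 bool, what is visible of it) and "box" ([left, top, right, bottom] in pixels, round what is visible of it).
The state is a dict: "t": time; "q": joint angles; "qd": joint speeds; "joint_efforts": joint torques, N m; "eef_pos": TCP position; "ee_rot": TCP orientation; "force": force on the tool from outside, world axes, zero at the start; "moment": the same for the moment, N m; "width": finger opening in m.
Only numpy, scipy, OpenCV 4.12 (cv2) and the standard library are available. Lean on these libraries where they do the work, as an engineer would, in place of code of your own. Each camera call takes 0.05 s, during which the arm holds its last target. There are 200 camera calls.

TASK

Take the charged battery pack (green tab) off the charger: press the charger's red catch so that the pack springs loose, and slide it out of the rails. Then slide it, nose first, into the rails of the tracing light box until its catch clicks and holds the pack fully home by itself, and let go. Do it gently, without ramming or wrenching the pack or the catches, and leave the flat pack (red tab) and everything else as they are.

Things in the scene. Friction and masses are not known exactly. Their poses are not given: they have to be found in the camera images.
- pack: Charged battery pack (all sizes here are in mm), about 0.3 kg, black with a green tab on top and back. Origin: centre of its underside; +x to its nose, z up. Foot plate 90 (x) x 60 (y) x 8 high, whose side edges run in the rails; on it the main block, the part to grasp: x -45 to +14, 42 wide (y), up to z = 60; in front the low nose. At the start it is latched in the charger.
- pack_grip (a point): A good point to grasp the pack from above, across its 42 wide block: 15.5 behind the pack's origin (x) and 43 above its underside (17 below its top); 27 above the rails' tops when it is in a bay. Axes as the pack's.
- pack_nose (a point): Front of the pack's low nose, x +45 from its origin, z +11. The nose (x +14 to +45) is 22 high with a cross ridge at x +30 to +33, up to z = 27, that slopes down to the nose's front and that the catches hook behind.
- charger: Fixed grey charger. Origin: on the table, under the origin of a pack home in it; +x is the way a pack slides IN (pull out along -x), z up. Bay floor 20 above the table, x -90 to +52. Beyond the pack: end stop, sprung ejector and rocking catch that hooks the pack's ridge. When it lifts, the ejector slides the pack about 28 towards -x, where it stays, loose. Case behind (x +125 to +200): 55 high.
- charger_mouth (a point): Middle of the charger's mouth, on its bay floor, 54 before home along its x. From here flared cheeks lead to two black rails (x -30 to +45 from the origin): walls 32 either side of the middle, with inward lips 50 apart over the foot plate, lower face 10 and top 16 above the bay floor. Outside width 84.
- charger_press (a point): Centre of the top of the charger's red catch pad (30 along x, 40 along y), 59 above the table, 94 from the charger's origin along +x. Pressed straight down it gives 5 to 8: about 1.5 N to start, 4 to 8 N to free the pack, then a hard stop.
- charger_seat (a point): Where the origin of a pack is when home in the charger: on the bay floor, 20 above the charger's origin; axes as the charger's.
- lightbox: Fixed tracing light box: low panel 170 x 220 x 30 high (x +126 to +296) with a yellow battery bay on its robot side, of the same shape and sizes as the charger's (floor, rails, mouth, end stop, ejector, catch with red pad). Origin: on the table, under the nominal home position of a pack; +x is the way a pack slides in. The bay is empty.
- lightbox_mouth (a point): Middle of the light box's mouth, on its bay floor, 54 before nominal home along its x, flared and railed as the charger's. If a pack is let go before the click, the ejector pushes it back out about 28; if latched it stays by itself.
- lightbox_seat (a point): Nominal origin of a pack home in the light box, on the bay floor (20 up); axes as the box's. End stop, ejector and catch stand together up to 10 nearer or farther along x, unmeasured. Pushing in: over the last 28 the ejector resists, 3.5 to 7 N; from 15 before home the catch rides the ridge, in all 7 to 17 N; at the click the push drops 1 to 4 N; 2 on is a rigid end stop.
- flat_pack: A flat (empty) pack of the same shape with a red tab, lying on the table. Leave alone. Origin and axes as the pack's.
- brayer: Ink roller, 100 wide roller of 40 diameter and a wooden handle to -x, 160 long, lying on the table. Origin: on the table under the roller. Leave alone.
- ink_black: Grey jar with black cap, 72 diameter, 85 high; origin at the centre of its underside. Leave alone.
- ink_blue: White jar with blue cap, 72 diameter, 85 high; origin at the centre of its underside. Leave alone.
- ink_tin: Ink tin with a red label, 84 diameter, 70 high; origin at the centre of its underside. Leave alone.
- ink_knife: Spatula lying on the table. Leave alone.
- brush: Brush lying on the table. Leave alone.
Things that resemble listed ones, but are neither listed nor needed, are in the scene too. Leave any turquoise or yellow look-alike of the pack alone.

How it is judged:
By the outcome, as a careful person would: the job done as asked, in the order asked, and still so for the second after the job is handed in, with the robot touching nothing.
It also fails if it takes over 72 s, if anything falls off the work surface, if the arm or the gripper's body presses on something with over 40 N, if the wrist force passes 120 N, or if a joint passes its speed limit or range.

## Working session

There is one attempt and no reset: what is moved stays moved. The work goes in short steps, Python scripts to look and compute and a tool call to move; the robot and the scene stay as the last step left them, time stands still between calls to the robot, and variables do not carry over. Pictures are saved under pics/ and viewed, about 8 in all and at most 12, crops included, and the job is handed in when it is done.

Besides the shell and the picture viewer there is one more tool, called by a JSON object that holds its "fn" and its "kwargs". drive_tool: Moves the arm, as the interface text tells. Its arguments: {"type":"object","properties":{"rows":{"type":"array"},"newtons":{"type":"number"}},"required":["rows"]}

```bash
mkdir -p pics; cat > h.py <<'E'
import numpy as np, cv2, json
from station import get_state, grab_frame, job_done, regions_of
E
python3 - <<'E'
from h import *
s=get_state(); print({k:np.round(v,4).tolist() for k,v in s.items()})
for n in ["scene","side"]:
    f=grab_frame(n); cv2.imwrite(f"pics/{n}0.png",f["img"])
    print(n,{k:np.round(v,4).tolist() for k,v in f.items() if k not in("img",)})
    for t in ["pack","charger","lightbox","flat_pack","charger_press"]:
        try:
            for r in regions_of(f,t): print(n,t,round(r["confidence"],2),r["box"],int(r["pixels"].sum()))
        except Exception as e: print(t,e)
E
```

```text
{'t': 0.0, 'q': [1.6351, 0.3594, 0.0111, -0.0003, -1.2241, -0.2881], 'qd': [0.0003, 0.0014, -0.0015, 0.0017, 0.0002, 0.0014], 'joint_efforts': [-0.0003, -58.2709, 29.3055, 6.9973, 0.0069, -0.0002], 'eef_pos': [0.1497, 0.6576, 0.1947], 'ee_rot': [-1.5691, 0.0002, 2.9177], 'force': [-0.2267, -0.6327, -0.1245], 'moment': [-0.0091, -0.0242, 0.0117], 'width': 0.0877}
scene {'fx': 515.9736, 'fy': 515.9736, 'cx': 321.5549, 'cy': 201.3381, 'k1': 0.0279, 'T': [[0.743, 0.427, -0.5155, 1.4888], [0.6693, -0.4805, 0.5667, -1.0767], [-0.0058, -0.766, -0.6428, 1.2606], [0.0, 0.0, 0.0, 1.0]], 'shot': 1}
scene pack 0.96 [269.8, 221.0, 294.5, 244.0] 373
scene pack 0.67 [280.8, 264.4, 309.4, 297.0] 590
scene pack 0.65 [314.3, 211.4, 337.5, 232.5] 385
scene charger 0.73 [258.0, 225.9, 344.2, 274.5] 1918
scene lightbox 0.92 [340.9, 176.5, 443.9, 234.7] 2761
scene flat_pack 0.84 [293.4, 187.3, 311.7, 209.5] 363
scene charger_press 0.58 [291.8, 234.2, 316.1, 247.7] 223
side {'fx': 367.2599, 'fy': 367.2599, 'cx': 315.4763, 'cy': 200.3875, 'k1': 0.0027, 'T': [[0.9687, -0.1262, 0.2137, 0.2301], [-0.2481, -0.5169, 0.8193, -1.1143], [0.0071, -0.8467, -0.532, 0.7698], [0.0, 0.0, 0.0, 1.0]], 'shot': 2}
side pack 0.97 [378.7, 238.9, 412.6, 267.8] 687
side pack 0.82 [319.9, 203.7, 343.5, 222.9] 474
side pack 0.59 [322.7, 220.4, 356.4, 251.7] 508
side charger 0.92 [309.4, 211.4, 398.1, 260.4] 1808
side lightbox 0.77 [289.1, 157.4, 390.4, 195.4] 2027
side flat_pack 0.93 [274.0, 203.3, 304.1, 226.2] 468
side flat_pack 0.35 [308.1, 209.0, 399.7, 261.7] 1860
side charger_press 0.54 [347.7, 221.7, 367.6, 236.4] 198
```

```bash
python3 - <<'E'
import cv2
a=cv2.resize(cv2.imread("pics/scene0.png")[150:320,220:460],None,fx=3.3,fy=3.3,interpolation=cv2.INTER_CUBIC)
b=cv2.resize(cv2.imread("pics/side0.png")[140:290,240:450],None,fx=3.7,fy=3.7,interpolation=cv2.INTER_CUBIC)
cv2.imwrite("pics/a.png",a);cv2.imwrite("pics/b.png",b)
E
```

```text
(no output)
```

View pics/a.png

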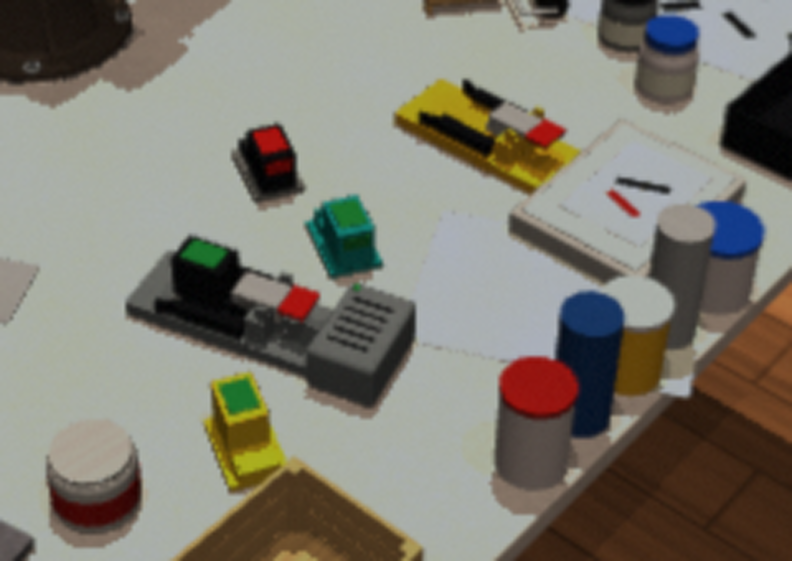

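View pics/b.png

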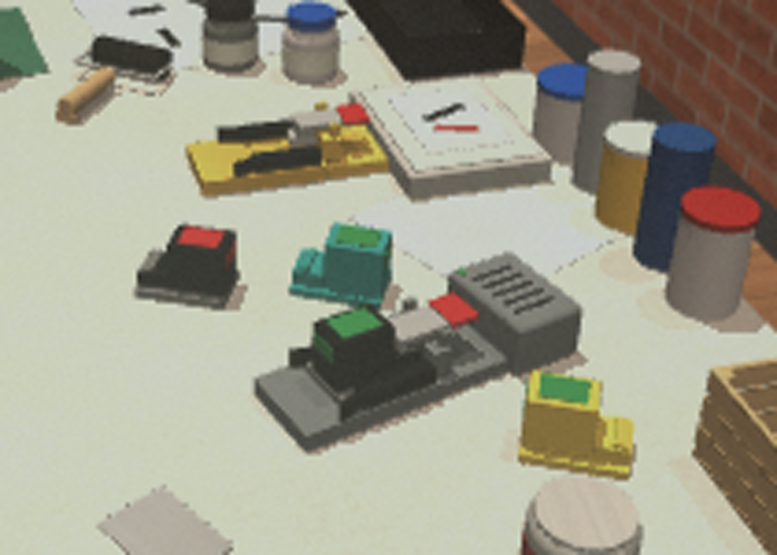

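The scene crop shows three green-tabbed packs: black in the grey charger at scene px (282,232), turquoise at (324,220) and yellow at (294,280). The black one latched in the charger is the right one. The red-tabbed flat pack is at (302,198). The empty yellow bay's red pad is at about (385,190), and the charger's red pad at (310,241).

```bash
cat >> h.py <<'E'
def ray(f,uv,T):
    p=(np.array(uv,float)-[f["cx"],f["cy"]])/[f["fx"],f["fy"]]
    q=p.copy()
    for _ in range(10): q=p/(1+f["k1"]*(q@q))
    d=T[:3,:3]@np.array([q[0],q[1],1]); return T[:3,3],d/np.linalg.norm(d)
def proj(f,P,T):
    c=np.linalg.inv(T)@np.append(P,1); q=c[:2]/c[2]; q=q*(1+f["k1"]*(q@q))
    return q*[f["fx"],f["fy"]]+[f["cx"],f["cy"]]
def tri(rs):
    A=sum(np.eye(3)-np.outer(d,d) for o,d in rs); b=sum((np.eye(3)-np.outer(d,d))@o for o,d in rs)
    P=np.linalg.solve(A,b); return P,[float(np.linalg.norm(np.cross(P-o,d)))*1000 for o,d in rs]
def atz(r,z): o,d=r; return o+d*(z-o[2])/d[2]
from scipy.spatial.transform import Rotation as Ro
def wristT(f,s):
    T=np.eye(4);T[:3,:3]=Ro.from_euler("xyz",s["ee_rot"]).as_matrix();T[:3,3]=s["eef_pos"]
    return T@np.array(f["hand_eye"])
def blob(img,col,win):
    x0,y0,x1,y1=win; h=cv2.cvtColor(img,cv2.COLOR_BGR2HSV)[y0:y1,x0:x1].astype(int)
    H,S,V=h[...,0],h[...,1],h[...,2]
    m={"red":((H<8)|(H>172))&(S>140)&(V>90),"green":(H>45)&(H<75)&(S>100)&(V>50)}[col].astype(np.uint8)
    n,l,st,c=cv2.connectedComponentsWithStats(m)
    k=1+np.argmax(st[1:,4]); return c[k]+[x0,y0],int(st[k,4]),(l==k),(x0,y0)
E
python3 - <<'E'
from h import *
S={n:grab_frame(n) for n in["scene","side"]}
W={"pack":("green",(268,215,298,235),(322,218,350,238)),"cpad":("red",(298,230,322,252),(350,215,372,232)),"lpad":("red",(374,180,396,198),(325,165,342,176))}
for k,(c,w1,w2) in W.items():
    a=blob(S["scene"]["img"],c,w1); b=blob(S["side"]["img"],c,w2)
    P,e=tri([ray(S["scene"],a[0],np.array(S["scene"]["T"])),ray(S["side"],b[0],np.array(S["side"]["T"]))])
    print(k,a[:2],b[:2],P.round(4),np.round(e,1))
s=get_state(); f=grab_frame("wrist"); cv2.imwrite("pics/w0.png",f["img"]); print(np.round(wristT(f,s),3), f["fx"],np.round(f["hand_eye"],3))
E
```

```text
pack (array([281.43589744, 226.35897436]), 78) (array([335.25396825, 226.74603175]), 63) [ 0.5286 -0.2223  0.0811] [1.2 1.2]
cpad (array([310.1097561 , 241.29268293]), 82) (array([362.29032258, 222.98387097]), 62) [ 0.6324 -0.1928  0.0572] [1.3 1.3]
lpad (array([384.72727273, 189.76363636]), 55) (array([335.        , 170.25806452]), 31) [0.6543 0.1908 0.0579] [0.9 0.9]
[[-0.221 -0.945 -0.242  0.214]
 [-0.975  0.214  0.055  0.642]
 [-0.001  0.248 -0.969  0.384]
 [ 0.     0.     0.     1.   ]] 307.68009760316204 [[-0.001  0.969  0.248 -0.066]
 [ 0.001 -0.248  0.969 -0.188]
 [ 1.     0.001 -0.     0.001]
 [ 0.     0.     0.     1.   ]]
```

{"fn": "drive_tool", "kwargs": {"rows": [[[0.5,-0.5,0.1],0,1],[[1,-1,0.2],0,1],[[1,-1,0.2],0,1],[[1,-1,0.2],0,1],[[1,-1,0.2],0,1],[[1,-1,0.2],0,1],[[1,-1,0.2],0,1],[[1,-1,0.2],0,1],[[1,-1,0.2],0,1],[[1,-1,0.2],0,1],[[1,-1,0.2],0,1]]}}

```text
t: 1.85
eef_pos: [0.4502, 0.3576, 0.2558]
ee_rot: [-1.571, -0.0, 2.916]
force: [0.7, -0.3, -0.5]
width: 0.0875
```

{"fn": "drive_tool", "kwargs": {"rows": [[[0.4,-0.5,0],0,1],[[0.4,-0.5,0],0,1],[[0.4,-0.5,0],0,1],[[0.4,-0.5,0],0,1],[[0.4,-0.5,0],0,1],[[0.4,-0.5,0],0,1],[[0.4,-0.5,0],0,1],[[0.4,-0.5,0],0,1]]}}

```text
t: 2.65
eef_pos: [0.5691, 0.2095, 0.2557]
ee_rot: [-1.571, -0.0, 2.92]
force: [-0.2, 0.2, -0.0]
width: 0.0878
```

```bash
python3 - <<'E'
from h import *
s=get_state(); f=grab_frame("wrist"); np.savez("w1",T=wristT(f,s),img=f["img"]); cv2.imwrite("pics/w1.png",f["img"]); print(s["t"],np.round(s["eef_pos"],4),np.round(s["ee_rot"],4))
print({k:f[k] for k in("fx","fy","cx","cy","k1")})
for n,P in dict(lpad=[.6543,.1908,.0579],cpad=[.6324,-.1928,.0572],pack=[.5286,-.2223,.08]).items(): print(n,proj(f,P,wristT(f,s)))
E
```

```text
2.65 [0.5691 0.2095 0.2557] [-1.571  -0.      2.9198]
{'fx': 307.68009760316204, 'fy': 307.68009760316204, 'cx': 322.2684291157212, 'cy': 199.37108937686978, 'k1': 0.006167474365441838}
lpad [321.12433122 102.54123057]
cpad [653.59674881  44.17507232]
pack [697.61595445 129.93034499]
```

View pics/w1.png

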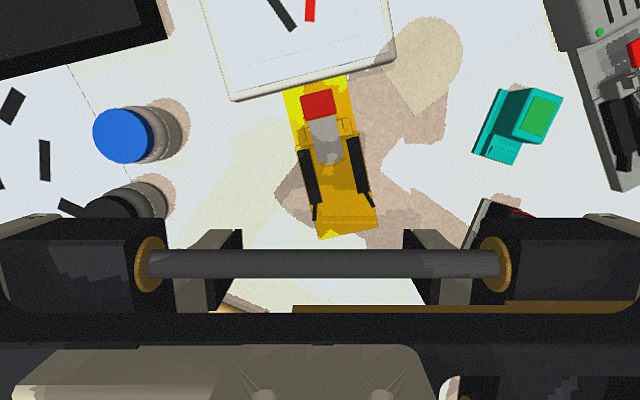

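The wrist view shows the empty yellow bay with its pad at (320,104), rails at (310,180) and (358,165), and mouth end at (320-378,232). The flat pack is at (495,220), turquoise at (520,125), and the charger at the right edge.

```bash
python3 - <<'E'
import cv2
a=cv2.imread("pics/w1.png")[70:250,270:400]
a=cv2.resize(a,None,fx=3.3,fy=3.3,interpolation=cv2.INTER_CUBIC)
b=cv2.imread("pics/w1.png")
cv2.imwrite("pics/w1c.png",a)
E
```

```text
(no output)
```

View pics/w1c.png

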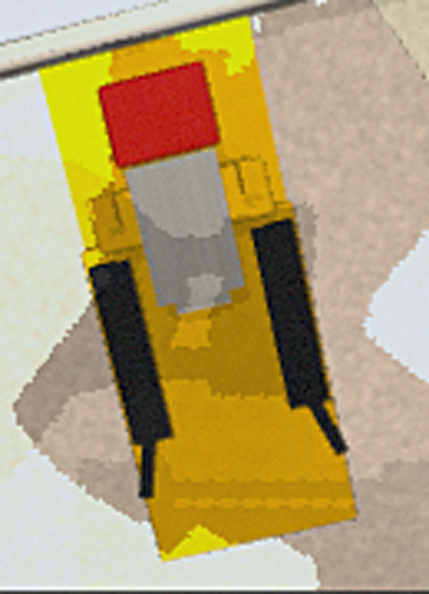

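{"fn": "drive_tool", "kwargs": {"rows": [[[0.05,-1,0],0.3,1],[[0.05,-1,0],0.3,1],[[0.05,-1,0],0.3,1],[[0.05,-1,0],0.3,1],[[0.05,-1,0],0.3,1],[[0.05,-1,0],0.3,1],[[0.05,-1,0],0.3,1],[[0.05,-1,0],0.3,1],[[0.05,-1,0],0.3,1]]}}

```text
t: 3.6
eef_pos: [0.5849, -0.0908, 0.2557]
ee_rot: [-1.571, 0.0, -2.893]
force: [1.0, 0.2, -0.1]
width: 0.0875
```

{"fn": "drive_tool", "kwargs": {"rows": [[[0,-0.43,0],0,1],[[0,-0.43,0],0,1],[[0,-0.43,0],0,1],[[0,-0.43,0],0,1],[[0,-0.43,0],0,1],[[0,-0.43,0],0,1],[[0,-0.43,0],0,1]]}}

```text
t: 4.3
eef_pos: [0.5852, -0.2192, 0.2559]
ee_rot: [-1.571, 0.0, -2.892]
force: [-0.1, -0.0, 0.0]
width: 0.0877
```

```bash
python3 - <<'E'
from h import *
s=get_state(); f=grab_frame("wrist"); np.savez("w2",T=wristT(f,s),img=f["img"]); cv2.imwrite("pics/w2.png",f["img"]); print(s["t"],np.round(s["eef_pos"],4),np.round(s["ee_rot"],4))
c=[]
for n,P in dict(cpad=[.6324,-.1928,.0572],pack=[.5286,-.2223,.08]).items(): p=proj(f,P,wristT(f,s)); print(n,p); c.append(p)
x,y=map(int,np.mean(c,0)); x0,y0=max(0,x-75),max(0,y-90); print("crop",x0,y0)
cv2.imwrite("pics/w2c.png",cv2.resize(f["img"][y0:y0+180,x0:x0+150],None,fx=3.3,fy=3.3,interpolation=cv2.INTER_CUBIC))
E
```

```text
4.3 [ 0.5852 -0.2192  0.2559] [-1.5708e+00  4.0000e-04 -2.8920e+00]
cpad [310.25687507 132.0812972 ]
pack [312.70407283 221.42524433]
crop 236 86
```

View pics/w2c.png

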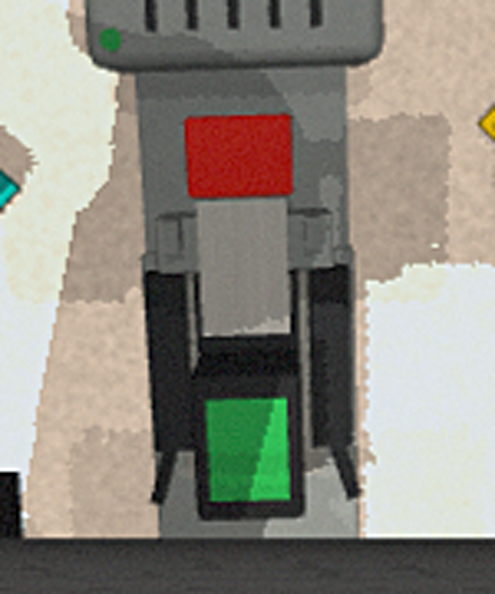

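```bash
cat > fit.py <<'E'
from h import *
from scipy.optimize import least_squares
K=dict(fx=307.680,fy=307.680,cx=322.268,cy=199.371,k1=.006167)
def fit(npz,off,pts,x0):
    T=np.load(npz)["T"]; M=np.array([p[:3] for p in pts])/1000.; U=np.array([p[3:] for p in pts])/3.3+off
    def r(v):
        c,s=np.cos(v[2]),np.sin(v[2])
        W=np.c_[v[0]+c*M[:,0]-s*M[:,1],v[1]+s*M[:,0]+c*M[:,1],M[:,2]]
        return (np.array([proj(K,w,T) for w in W])-U).ravel()
    o=least_squares(r,x0,loss="soft_l1"); res=r(o.x).reshape(-1,2)
    print(npz,"x,y mm, yaw deg",(o.x[:2]*1000).round(1),np.degrees(o.x[2]).round(2)); 
    for p,e in zip(pts,res): print(p[:3],e.round(1))
    return o.x,T
# image left = world +y
L=[(45,42,36,90,268),(-30,42,36,137,443),(45,-42,36,291,219),(-30,-42,36,329,400),(45,25,36,130,262),(-30,25,36,172,436),(45,-25,36,252,226),(-30,-25,36,294,406),(-90,42,20,162,560),(-90,-42,20,357,513)]
x,T=fit("w1.npz",[270,70],L,[.56,.2,-.05])
R=lambda a:np.array([[np.cos(a),-np.sin(a)],[np.sin(a),np.cos(a)]])
for p in [(98,88),(206,62),(219,142),(117,167),(160,115)]:
    w=atz(ray(K,np.array(p)/3.3+[270,70],T),.059)[:2]; print("lpad local",((R(x[2]).T@(w-x[:2]))*1000).round(1))
C=[(45,42,36,147,270),(-30,42,36,155,450),(45,-42,36,350,264),(-30,-42,36,355,445),(-30,25,36,193,447),(-30,-25,36,315,446),
 (109,20,59,185,118),(109,-20,59,291,115),(79,-20,59,293,198),(79,20,59,187,200),(-45,21,80,200,518),(-45,-21,80,303,515)]
fit("w2.npz",[236,86],C,[.54,-.22,.28])
E
python3 fit.py
```

```text
w1.npz x,y mm, yaw deg [558.6 192.7] 1.17
(45, 42, 36) [-0.7  0.1]
(-30, 42, 36) [-0.8  0.5]
(45, -42, 36) [ 0.9 -0.6]
(-30, -42, 36) [ 1.  -0.8]
(45, 25, 36) [-0.3 -1.2]
(-30, 25, 36) [ 0.6 -0.3]
(45, -25, 36) [-0.1  0.4]
(-30, -25, 36) [-0.7  0.3]
(-90, 42, 20) [2.2 0.3]
(-90, -42, 20) [-0.9  1.6]
lpad local [108.1  19.3]
lpad local [107.4 -20.5]
lpad local [ 79.4 -18.8]
lpad local [79.8 19.6]
lpad local [93.7 -0.1]
w2.npz x,y mm, yaw deg [ 542.5 -216.8] 16.15
(45, 42, 36) [-1.1  1.5]
(-30, 42, 36) [0.  0.3]
(45, -42, 36) [0.3 1.4]
(-30, -42, 36) [-0.4  0. ]
(-30, 25, 36) [0.7 0.8]
(-30, -25, 36) [-0.5  0.1]
(109, 20, 59) [-0.6 -2.5]
(109, -20, 59) [ 0.3 -2.7]
(79, -20, 59) [ 0.5 -2.7]
(79, 20, 59) [ 0.2 -2.3]
(-45, 21, 80) [-0.7  1.5]
(-45, -21, 80) [1.2 1.5]
```

{"fn": "drive_tool", "kwargs": {"rows": [[[0.158,0.092,-0.2],0.0206,0],[[0.158,0.092,-0.3],0.0206,0],[[0.158,0.092,-0.45],0.0206,0],[[0.158,0.092,-0.55],0.0206,0],[[0.158,0.092,-0.61],0.0206,0],[[0.158,0.092,-0.61],0.0206,0],[[0.158,0.092,-0.61],0.0206,0],[[0.158,0.092,-0.61],0.0206,0],[[0.158,0.092,-0.61],0.0206,0]]}}

```text
t: 5.25
eef_pos: [0.6333, -0.1932, 0.0746]
ee_rot: [-1.57, 0.003, -2.861]
force: [-0.3, -0.9, 0.3]
width: 0.0213
```

```bash
python3 - <<'E'
from h import *
s=get_state(); print(np.round(s["eef_pos"],4),np.degrees(s["ee_rot"]).round(2),np.round(s["force"],2),s["width"],s["t"])
f=grab_frame("wrist"); cv2.imwrite("pics/w3.png",f["img"])
E
```

```text
[ 0.6333 -0.1932  0.0746] [-8.9940e+01  1.6000e-01 -1.6395e+02] [-0.3  -0.92  0.26] 0.021282140804977662 5.25
```

{"fn": "drive_tool", "kwargs": {"rows": [[[0,0,-0.02],0,0],[[0,0,-0.035],0,0],[[0,0,-0.045],0,0],[[0,0,-0.05],0,0],[[0,0,-0.053],0,0],[[0,0,-0.057],0,0],[[0,0,-0.06],0,0],[[0,0,-0.06],0,0]]}}

```text
t: 6.1
eef_pos: [0.6322, -0.1933, 0.0546]
ee_rot: [-1.571, -0.0, -2.862]
force: [-0.2, 0.0, -0.4]
width: 0.0007
```

{"fn": "drive_tool", "kwargs": {"rows": [[[0,0,-0.004],0,0],[[0,0,-0.007],0,0],[[0,0,-0.01],0,0],[[0,0,-0.01],0,0]]}}

```text
t: 6.5
eef_pos: [0.6321, -0.1933, 0.0515]
ee_rot: [-1.571, -0.0, -2.862]
force: [-0.1, 0.0, -0.1]
width: 0.0007
```

```bash
python3 - <<'E'
from h import *
w=grab_frame("wrist")["img"]; a=grab_frame("scene")["img"][200:270,245:350]
cv2.imwrite("pics/v4.png",np.vstack([cv2.resize(w,(640,300))*1, cv2.resize(a,(640,300*7//7+0),interpolation=cv2.INTER_CUBIC)]))
E
```

```text
(no output)
```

View pics/v4.png

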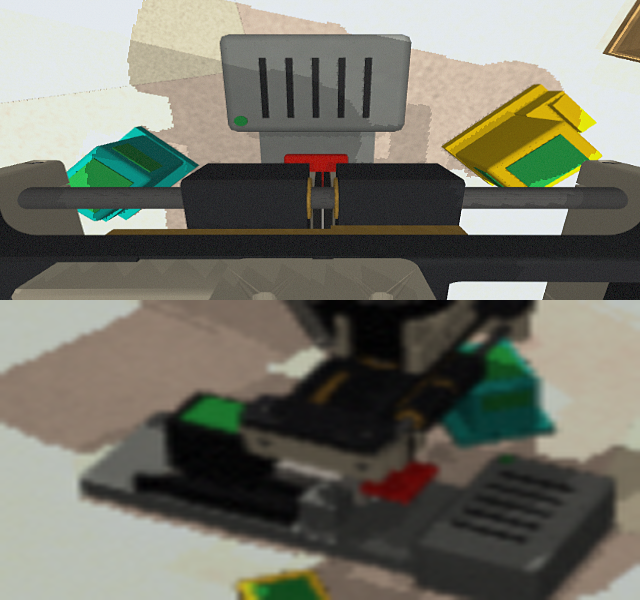

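```bash
python3 - <<'E'
from h import *
s=get_state();print(np.round(s["eef_pos"],4),np.round(s["force"],2),np.round(s["joint_efforts"],1))
for n,w in (("scene",(298,230,325,255)),("side",(345,210,380,240))):
    f=grab_frame(n);T=np.array(f["T"]);b=blob(f["img"],"red",w); ys,xs=np.where(b[2]); print(n,b[:2],"box",xs.min()+w[0],ys.min()+w[1],xs.max()+w[0],ys.max()+w[1],"tcp",proj(f,s["eef_pos"],T).round(1))
    g=cv2.imread(f"pics/{n}0.png");b=blob(g,"red",w); ys,xs=np.where(b[2]); print(" before box",xs.min()+w[0],ys.min()+w[1],xs.max()+w[0],ys.max()+w[1])
    c=np.array([.6325,-.1915]);d=np.array([.9605,.278]);p=np.array([-.278,.9605])
    for z in(.059,.054): print(z,[proj(f,np.append(c+a*.015*d+e*.02*p,z),T).round(1).tolist() for a,e in((1,1),(1,-1),(-1,-1),(-1,1))])
    cv2.imwrite(f"pics/{n}5.png",f["img"])
a=cv2.imread("pics/scene5.png")[215:265,280:340];b=cv2.imread("pics/side5.png")[195:250,320:386]
cv2.imwrite("pics/v5.png",np.hstack([cv2.resize(x,(400,340),interpolation=cv2.INTER_CUBIC) for x in(a,b)]))
E
```

```text
[ 0.6322 -0.1933  0.0516] [ 0.41 -0.56 -0.98] [ -0.  -60.8  24.9   5.8   0.1   0. ]
scene (array([312.64705882, 242.11764706]), 17) box 310 239 316 246 tcp [310.1 242.1]
 before box 304 237 316 246
0.059 [[317.2, 237.9], [311.8, 245.5], [303.7, 242.8], [309.2, 235.2]]
0.054 [[317.2, 239.0], [311.8, 246.6], [303.7, 243.8], [309.2, 236.3]]
side (array([362.49230769, 223.49230769]), 65) box 356 220 368 228 tcp [362.3 224.8]
 before box 356 219 368 227
0.059 [[362.4, 218.4], [369.7, 224.4], [362.4, 227.1], [355.2, 221.0]]
0.054 [[362.3, 219.6], [369.6, 225.6], [362.3, 228.3], [355.1, 222.2]]
```

View pics/v5.png

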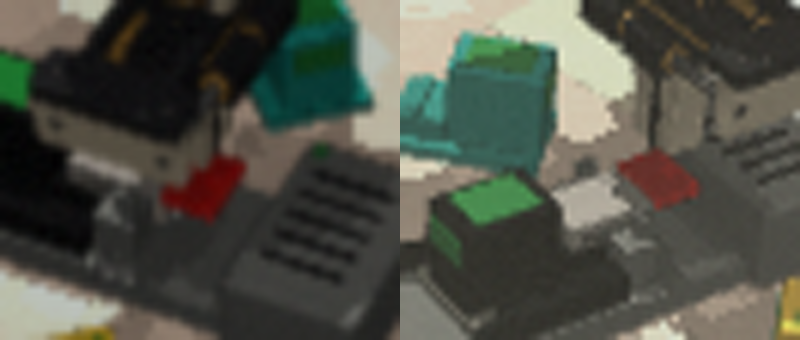

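The side view shows the pad uncovered and level, with the closed fingertips still above it. I'll keep lowering in small steps and watch the force.

{"fn": "drive_tool", "kwargs": {"rows": [[[0,0,-0.004],0,0],[[0,0,-0.007],0,0],[[0,0,-0.01],0,0],[[0,0,-0.01],0,0]]}}

```text
t: 7.1
eef_pos: [0.6321, -0.1932, 0.0484]
ee_rot: [-1.571, -0.0, -2.862]
force: [-0.5, -0.6, 0.3]
width: 0.0
```

```bash
python3 - <<'E'
from h import *
s=get_state();print(np.round(s["eef_pos"],4),np.round(s["force"],2),np.round(s["moment"],2),s["width"])
for n,w in (("scene",(298,230,325,255)),("side",(345,210,380,240))):
    f=grab_frame(n);b=blob(f["img"],"red",w); ys,xs=np.where(b[2]); print(n,b[:2],"box",xs.min()+w[0],ys.min()+w[1],xs.max()+w[0],ys.max()+w[1])
    w={"scene":(268,215,298,235),"side":(322,218,350,238)}[n]; print(blob(f["img"],"green",w)[:2])
E
```

```text
[ 0.6321 -0.1932  0.0484] [-0.52 -0.63  0.25] [-0.04  0.01 -0.  ] 3.673585070174785e-05
scene (array([313.5, 241.1]), 10) box 312 239 316 243
(array([280.23809524, 226.04761905]), 63)
side (array([362.51612903, 223.58064516]), 62) box 357 220 368 228
(array([335.37878788, 226.84848485]), 66)
```

{"fn": "drive_tool", "kwargs": {"rows": [[[0,0,-0.004],0,0],[[0,0,-0.007],0,0],[[0,0,-0.01],0,0],[[0,0,-0.01],0,0]]}}

```text
t: 7.6
eef_pos: [0.6321, -0.1932, 0.0454]
ee_rot: [-1.571, -0.0, -2.862]
force: [-0.1, 1.3, -0.3]
width: 0.0003
```

```bash
python3 - <<'E'
from h import *
s=get_state();print(np.round(s["eef_pos"],4),np.round(s["force"],2),np.round(s["moment"],2),s["width"])
for n,w in (("scene",(298,230,325,255)),("side",(345,210,380,240))):
    f=grab_frame(n);b=blob(f["img"],"red",w); ys,xs=np.where(b[2]); print(n,b[:2],"box",xs.min()+w[0],ys.min()+w[1],xs.max()+w[0],ys.max()+w[1])
    w={"scene":(268,215,298,235),"side":(322,218,350,238)}[n]; print(blob(f["img"],"green",w)[:2])
    cv2.imwrite(f"pics/{n}6.png",f["img"])
a=cv2.imread("pics/scene6.png")[205:265,275:335];b=cv2.imread("pics/side6.png")[190:250,330:390]
cv2.imwrite("pics/v6.png",np.hstack([cv2.resize(x,(400,400),interpolation=cv2.INTER_CUBIC) for x in(a,b)]))
E
```

```text
[ 0.6321 -0.1932  0.0454] [-0.08  1.25 -0.29] [ 0.01 -0.    0.01] 0.0003469170816585875
scene (array([312.5, 242.5]), 4) box 312 242 313 243
(array([280.34920635, 226.11111111]), 63)
side (array([362.54098361, 223.72131148]), 61) box 356 220 368 228
(array([335.37878788, 226.84848485]), 66)
```

View pics/v6.png

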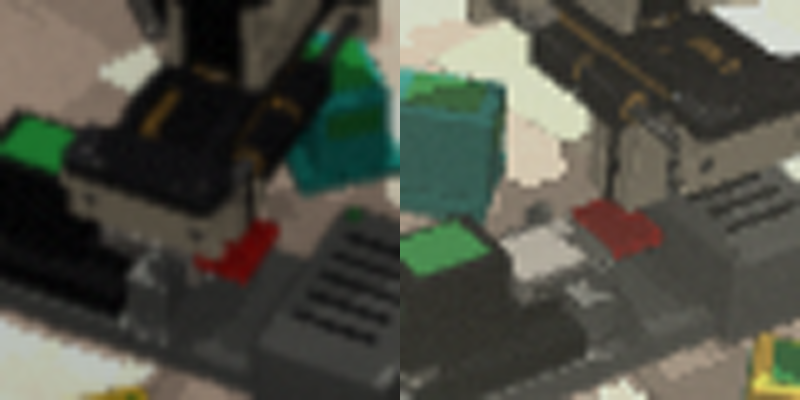

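{"fn": "drive_tool", "kwargs": {"rows": [[[0,0,-0.004],0,0],[[0,0,-0.007],0,0],[[0,0,-0.01],0,0],[[0,0,-0.01],0,0]]}}

```text
t: 8.1
eef_pos: [0.6321, -0.1932, 0.0424]
ee_rot: [-1.571, -0.0, -2.862]
force: [-0.6, -0.6, -0.1]
width: 0.0007
```

{"fn": "drive_tool", "kwargs": {"rows": [[[0,0,-0.004],0,0],[[0,0,-0.007],0,0],[[0,0,-0.01],0,0],[[0,0,-0.01],0,0]]}}

```text
t: 8.5
eef_pos: [0.6321, -0.1933, 0.0395]
ee_rot: [-1.571, -0.0, -2.862]
force: [0.6, 0.1, 1.0]
width: 0.0005
```

```bash
cat > chk.py <<'E'
from h import *
s=get_state();print(s["t"],np.round(s["eef_pos"],4),np.round(s["force"],2),np.round(s["moment"],2),s["width"])
for n,w in (("scene",(298,230,325,255)),("side",(345,210,380,240))):
    f=grab_frame(n);b=blob(f["img"],"red",w); ys,xs=np.where(b[2]); print(n,b[:2],"box",xs.min()+w[0],ys.min()+w[1],xs.max()+w[0],ys.max()+w[1])
    w={"scene":(258,210,298,235),"side":(312,218,350,245)}[n]; print(blob(f["img"],"green",w)[:2])
E
python3 chk.py
```

```text
8.5 [ 0.6321 -0.1933  0.0395] [0.62 0.11 1.03] [-0.06 -0.02 -0.03] 0.0005164871197815957
scene (array([315.5, 239.5]), 2) box 315 239 316 240
(array([280.59090909, 226.10606061]), 66)
side (array([362.65217391, 224.23913043]), 46) box 357 220 368 228
(array([335.37878788, 226.84848485]), 66)
```

{"fn": "drive_tool", "kwargs": {"rows": [[[0,0,-0.004],0,0],[[0,0,-0.007],0,0],[[0,0,-0.007],0,0]]}}

```text
t: 8.9
eef_pos: [0.6321, -0.1932, 0.0374]
ee_rot: [-1.571, -0.0, -2.862]
force: [-0.7, 0.7, 0.0]
width: 0.0005
```

{"fn": "drive_tool", "kwargs": {"rows": [[[0,0,-0.004],0,0],[[0,0,-0.007],0,0],[[0,0,-0.007],0,0]]}}

```text
t: 9.2
eef_pos: [0.6321, -0.1932, 0.0353]
ee_rot: [-1.571, -0.0, -2.862]
force: [0.7, -0.1, -0.7]
width: 0.0007
```

```bash
python3 chk.py
```

```text
9.2 [ 0.6321 -0.1932  0.0353] [ 0.73 -0.05 -0.69] [-0.02  0.   -0.02] 0.0007009406105819519
scene (array([316., 239.]), 1) box 316 239 316 239
(array([280.87323944, 226.07042254]), 71)
side (array([362.3902439 , 224.48780488]), 41) box 356 221 368 228
(array([335.38461538, 226.8       ]), 65)
```

```bash
python3 - <<'E'
from h import *
s=get_state();out=[]
c=np.array([.6325,-.1915]);d=np.array([.9605,.278]);p=np.array([-.278,.9605])
for n,x0,y0,w,h in (("wrist",240,140,160,130),("side",335,190,60,49),("scene",285,205,60,49)):
    f=grab_frame(n); T=wristT(f,s) if n=="wrist" else np.array(f["T"])
    k=400/w; a=cv2.resize(f["img"][y0:y0+h,x0:x0+w],(400,int(h*k)),interpolation=cv2.INTER_CUBIC)
    q=lambda P:tuple(int(v) for v in ((proj(f,P,T)-[x0,y0]+.5)*k))
    e=np.array(s["eef_pos"]);cv2.circle(a,q(e),3,(255,0,255),-1);cv2.circle(a,q(e+[0,0,.019]),3,(255,255,0),-1)
    cv2.polylines(a,[np.array([q(np.append(c+u*.015*d+v*.02*p,.059)) for u,v in((1,1),(1,-1),(-1,-1),(-1,1))])],True,(255,255,255),1)
    out.append(cv2.resize(a,(400,300)))
cv2.imwrite("pics/v7.png",np.vstack([np.hstack(out[:2]),np.hstack([out[2],np.zeros_like(out[2])])]))
E
```

```text
(no output)
```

View pics/v7.png

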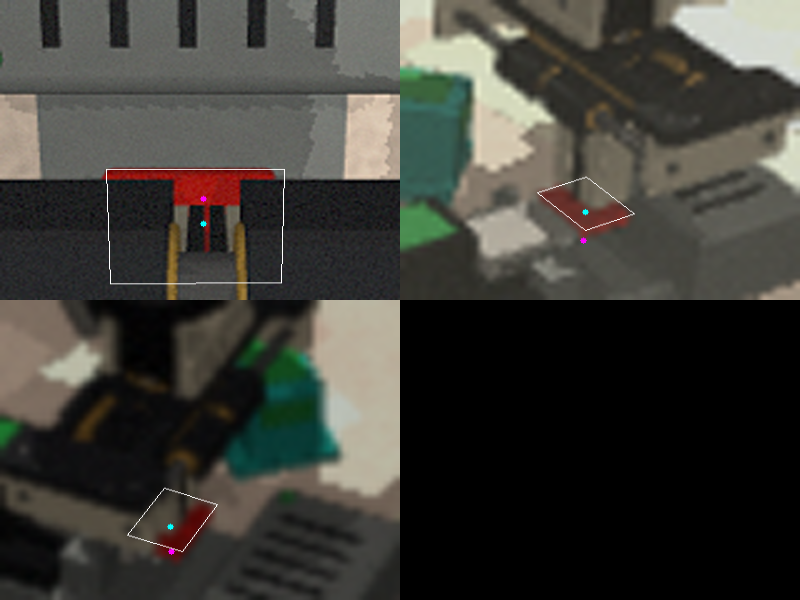

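{"fn": "drive_tool", "kwargs": {"rows": [[[0,0,-0.003],0,0],[[0,0,-0.005],0,0],[[0,0,-0.005],0,0]]}}

```text
t: 9.75
eef_pos: [0.6321, -0.1932, 0.0338]
ee_rot: [-1.571, -0.0, -2.862]
force: [0.9, -0.7, -0.3]
width: 0.0005
```

{"fn": "drive_tool", "kwargs": {"rows": [[[0,0,-0.003],0,0],[[0,0,-0.005],0,0],[[0,0,-0.005],0,0]]}}

```text
t: 10.05
eef_pos: [0.6322, -0.1932, 0.0323]
ee_rot: [-1.571, -0.0, -2.862]
force: [0.1, -0.0, -0.6]
width: 0.0002
```

{"fn": "drive_tool", "kwargs": {"rows": [[[0,0,-0.003],0,0],[[0,0,-0.007],0,0],[[0,0,-0.007],0,0]]}}

```text
t: 10.35
eef_pos: [0.632, -0.1932, 0.0301]
ee_rot: [-1.571, -0.0, -2.862]
force: [-0.5, -0.0, -0.3]
width: 0.0006
```

```bash
python3 chk.py
```

```text
10.35 [ 0.632  -0.1932  0.0301] [-0.46 -0.01 -0.28] [-0.05  0.04  0.  ] 0.0005574623697238593Traceback (most recent call last):
  File "chk.py", line 4, in <module>
    f=grab_frame(n);b=blob(f["img"],"red",w); ys,xs=np.where(b[2]); print(n,b[:2],"box",xs.min()+w[0],ys.min()+w[1],xs.max()+w[0],ys.max()+w[1])
                      ~~~~^^^^^^^^^^^^^^^^^^
  File "h.py", line 24, in blob
    k=1+np.argmax(st[1:,4]); return c[k]+[x0,y0],int(st[k,4]),(l==k),(x0,y0)
        ~~~~~~~~~^^^^^^^^^^
    return _wrapfunc(a, 'argmax', axis=axis, out=out, **kwds)
    return bound(*args, **kwds)
ValueError: attempt to get argmax of an empty sequence
```

```bash
sed -i 's/(S>140)&(V>90)/(S>120)\&(V>40)/' h.py; python3 chk.py; python3 - <<'E'
from h import *
for n in("scene","side"):
  for i in("0","6"):
    w={"scene":(298,230,325,255),"side":(345,210,380,240)}[n]; b=blob(cv2.imread(f"pics/{n}{i}.png"),"red",w); ys,xs=np.where(b[2]); print(n,i,b[:2],xs.min()+w[0],ys.min()+w[1],xs.max()+w[0],ys.max()+w[1])
E
```

```text
10.4 [ 0.6321 -0.1932  0.0302] [0.44 0.25 0.25] [-0.04 -0.04 -0.03] 0.0007353454524626506
scene (array([312.55882353, 242.76470588]), 34) box 309 238 316 247
(array([281.34615385, 226.23076923]), 78)
side (array([362.15625, 224.71875]), 32) box 356 221 368 228
(array([335.37878788, 226.84848485]), 66)
scene 0 (array([309.88764045, 241.57303371]), 89) 304 237 316 247
scene 6 (array([310.88888889, 242.49206349]), 63) 304 238 316 247
side 0 (array([362.44285714, 223.17142857]), 70) 356 219 368 228
side 6 (array([362.328125, 223.609375]), 64) 356 220 368 228
```

```bash
cat > fit2.py <<'E'
from fit import *
def fit2(npz,off,pts,x0):
    T0=np.load(npz)["T"]; M=np.array([p[:3] for p in pts])/1000.; U=np.array([p[3:] for p in pts])/3.3+off
    def r(v):
        c,s=np.cos(v[2]),np.sin(v[2]); T=T0.copy(); T[2,3]+=v[3]
        W=np.c_[v[0]+c*M[:,0]-s*M[:,1],v[1]+s*M[:,0]+c*M[:,1],M[:,2]]
        return (np.array([proj(K,w,T) for w in W])-U).ravel()
    o=least_squares(r,list(x0)+[0],loss="soft_l1"); J=o.jac; cov=np.linalg.inv(J.T@J)
    print("FIT2",npz,(o.x[:2]*1000).round(1),np.degrees(o.x[2]).round(2),"dz mm",(o.x[3]*1000).round(1),"+-",(1000*np.sqrt(cov[3,3])).round(1)); print(r(o.x).reshape(-1,2).round(1).tolist())
fit2("w1.npz",[270,70],L,[.56,.2,-.05])
fit2("w2.npz",[236,86],C,[.54,-.22,.28])
E
python3 fit2.py | grep -A1 FIT2
```

```text
FIT2 w1.npz [557.9 192.7] 1.24 dz mm 3.7 +- 3.7
[[-0.4, 0.4], [-0.5, 0.3], [0.6, -0.2], [0.6, -0.9], [-0.1, -0.9], [0.8, -0.5], [-0.2, 0.8], [-0.9, 0.2], [2.4, -0.2], [-1.2, 1.2]]
FIT2 w2.npz [ 539.6 -217. ] 16.09 dz mm 10.8 +- 2.6
[[-0.3, 2.4], [0.7, -0.3], [-0.6, 2.3], [-1.3, -0.4], [1.0, 0.3], [-1.1, -0.4], [0.1, -0.2], [-0.0, -0.2], [0.1, -1.0], [0.8, -0.7], [-0.3, 0.3], [0.6, 0.3]]
```

{"fn": "drive_tool", "kwargs": {"rows": [[[0,0,-0.003],0,0],[[0,0,-0.005],0,0],[[0,0,-0.005],0,0]]}}

```text
t: 10.8
eef_pos: [0.6322, -0.1932, 0.0288]
ee_rot: [-1.571, -0.0, -2.862]
force: [-0.3, -0.8, -0.2]
width: 0.0004
```

{"fn": "drive_tool", "kwargs": {"rows": [[[0,0,-0.003],0,0],[[0,0,-0.005],0,0],[[0,0,-0.005],0,0]]}}

```text
t: 11.1
eef_pos: [0.6326, -0.1932, 0.0278]
ee_rot: [-1.57, 0.001, -2.862]
force: [-0.7, 0.8, 4.4]
width: 0.0005
```

```bash
python3 chk.py; python3 - <<'E'
from h import *
s=get_state();out=[]
for n,x0,y0,w,h in (("side",335,185,60,50),("scene",285,205,60,50)):
    f=grab_frame(n); out.append(cv2.resize(f["img"][y0:y0+h,x0:x0+w],(400,333),interpolation=cv2.INTER_CUBIC))
cv2.imwrite("pics/v8.png",np.clip(np.hstack(out)*1.6,0,255).astype(np.uint8))
E
```

```text
11.1 [ 0.6326 -0.1932  0.0278] [-0.71  0.8   4.35] [ 0.31  0.16 -0.02] 0.00045296558689875203
scene (array([312.60714286, 243.25      ]), 28) box 309 239 316 247
(array([281.475 , 226.2875]), 80)
side (array([362.25      , 225.17857143]), 28) box 356 221 368 228
(array([335.37878788, 226.84848485]), 66)
```

Contact at 4.4 N, but the moment puts it about 80 mm off the tool axis. That is possibly not the pad, so I'll back off and look.

{"fn": "drive_tool", "kwargs": {"rows": [[[0,0,0.007],0,0],[[0,0,0.007],0,0]]}}

```text
t: 11.5
eef_pos: [0.6319, -0.1932, 0.0293]
ee_rot: [-1.571, -0.0, -2.862]
force: [-0.2, 0.2, 0.3]
width: 0.0002
```

View pics/v8.png

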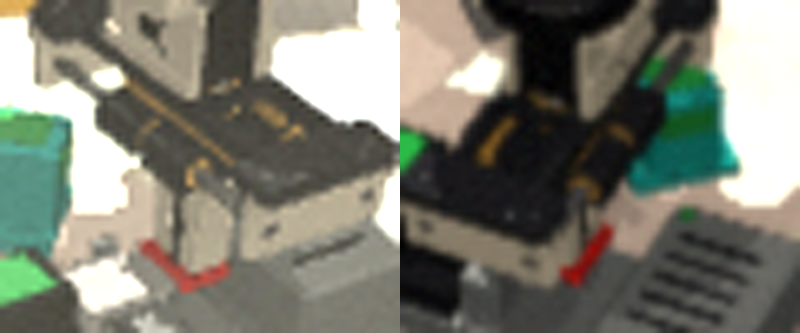

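```bash
python3 chk.py
```

```text
11.5 [ 0.6319 -0.1932  0.0293] [-0.19  0.15  0.33] [-0.05 -0.03  0.01] 0.00016143914231816798
scene (array([312.57142857, 242.88571429]), 35) box 309 239 316 247
(array([281.40506329, 226.26582278]), 79)
side (array([362.37931034, 225.17241379]), 29) box 356 221 368 228
(array([335.37878788, 226.84848485]), 66)
```

{"fn": "drive_tool", "kwargs": {"rows": [[[0,0,-0.006],0,0],[[0,0,-0.006],0,0],[[0,0,-0.006],0,0]]}}

```text
t: 11.9
eef_pos: [0.6323, -0.1933, 0.0276]
ee_rot: [-1.571, -0.0, -2.862]
force: [0.2, -0.5, 1.3]
width: 0.0003
```

```bash
python3 - <<'E'
from h import *
for i in range(6):
    s=get_state();print(np.round(s["eef_pos"],4),np.round(s["force"],2),np.round(s["moment"],3)); grab_frame("side")
f=grab_frame("scene"); T=np.array(f["T"])
for r in regions_of(f,"pack"): print(r["box"],r["confidence"])
print("turq scene px -> z=.06:",[atz(ray(f,p,T),.06).round(3).tolist() for p in ((326,213),(320,213),(332,213))])
g=np.array(s["eef_pos"]); print(np.array(f["T"])[:3,3], [ (d,proj(f,g+[0,0,d],T).round(1).tolist()) for d in(0,.03)])
E
```

```text
[ 0.6323 -0.1933  0.0276] [ 0.17 -0.47  1.32] [-0.105 -0.065  0.061]
[ 0.6323 -0.1933  0.0276] [ 0.12 -0.25  1.78] [ 0.023 -0.127 -0.03 ]
[ 0.6322 -0.1933  0.0276] [ 0.02 -0.41  1.87] [-0.04  -0.043  0.003]
[ 0.6323 -0.1933  0.0277] [-0.09  0.13  0.99] [-0.062 -0.155 -0.035]
[ 0.6322 -0.1933  0.0276] [1.23 0.41 0.03] [-0.025 -0.174  0.024]
[ 0.6323 -0.1933  0.0277] [1.07 0.46 0.9 ] [-0.047 -0.127  0.015]
[271.5, 222.4, 295.3, 246.7] 0.83
[320.1, 215.7, 337.9, 232.0] 0.68
[279.6, 265.6, 308.5, 296.4] 0.6
turq scene px -> z=.06: [[0.58, -0.055, 0.06], [0.565, -0.069, 0.06], [0.596, -0.041, 0.06]]
[ 1.48875707 -1.07665144  1.2605955 ] [(0, [310.2, 247.2]), (0.03, [310.1, 240.8])]
```

{"fn": "drive_tool", "kwargs": {"rows": [[[0,0,-0.002],0,0],[[0,0,-0.004],0,0],[[0,0,-0.004],0,0]]}}

```text
t: 12.6
eef_pos: [0.6326, -0.1932, 0.0269]
ee_rot: [-1.57, 0.001, -2.862]
force: [0.4, 0.9, 5.4]
width: 0.0004
```

```bash
cat > av.py <<'E'
from h import *
v=[]
for i in range(4):
    s=get_state(); v.append(np.r_[s["eef_pos"],s["force"],s["moment"]]); f=grab_frame("side" if i%2 else "scene")
    if i>1: print(i,blob(f["img"],"green",(312,218,350,245) if i%2 else (248,200,298,240))[:2])
print(s["t"],np.mean(v,0).round(4))
E
python3 av.py; python3 chk.py
```

```text
2 (array([281.475 , 226.2875]), 80)
3 (array([335.38461538, 226.8       ]), 65)
12.75 [ 0.6326 -0.1932  0.0269 -0.1002  0.7275  5.1487  0.283   0.0704 -0.0122]
12.8 [ 0.6325 -0.1933  0.0269] [0.56 1.41 4.57] [ 0.29  0.04 -0.06] 0.00038606377986885674
scene (array([312.625 , 243.4375]), 32) box 309 239 316 247
(array([281.475 , 226.2875]), 80)
side (array([362.19230769, 225.23076923]), 26) box 356 221 368 228
(array([335.25    , 226.796875]), 64)
```

{"fn": "drive_tool", "kwargs": {"rows": [[[0,0,-0.002],0,0],[[0,0,-0.004],0,0],[[0,0,-0.004],0,0]]}}

```text
t: 13.2
eef_pos: [0.633, -0.1932, 0.0258]
ee_rot: [-1.57, 0.001, -2.862]
force: [0.3, 1.2, 5.1]
width: 0.0003
```

```bash
python3 av.py
```

```text
2 (array([281.475 , 226.2875]), 80)
3 (array([335.37878788, 226.84848485]), 66)
13.35 [ 0.633  -0.1932  0.0258  0.4586  1.7198  5.5176  0.4269 -0.2104 -0.0178]
```

{"fn": "drive_tool", "kwargs": {"rows": [[[0,0,-0.002],0,0],[[0,0,-0.004],0,0],[[0,0,-0.004],0,0]]}}

```text
t: 13.7
eef_pos: [0.6334, -0.1931, 0.0247]
ee_rot: [-1.57, 0.002, -2.861]
force: [1.1, 1.7, 5.6]
width: 0.0004
```

```bash
python3 av.py; python3 chk.py
```

```text
2 (array([277.16455696, 224.87341772]), 79)
3 (array([330.08955224, 228.6119403 ]), 67)
13.85 [ 6.3340e-01 -1.9310e-01  2.4700e-02  1.4132e+00  1.3574e+00  5.5278e+00
  5.5040e-01 -5.1460e-01 -2.2000e-03]
13.9 [ 0.6334 -0.1931  0.0247] [1.85 1.74 5.6 ] [ 0.55 -0.52  0.05] 0.0002216877875433276
scene (array([312.74193548, 244.32258065]), 31) box 309 240 316 248
(array([275.9382716, 224.4691358]), 81)
side (array([362.6, 225.8]), 25) box 356 222 368 228
(array([328.82857143, 229.11428571]), 70)
```

The catch let go: the pack's green tab is moving out towards -x. I'll hold the pad down until it stops, then lift.

{"fn": "drive_tool", "kwargs": {"rows": [[[0,0,0],0,0],[[0,0,0],0,0],[[0,0,0],0,0],[[0,0,0],0,0],[[0,0,0],0,0],[[0,0,0],0,0]]}}

```text
t: 14.6
eef_pos: [0.6334, -0.1931, 0.0247]
ee_rot: [-1.57, 0.002, -2.861]
force: [1.0, 1.1, 4.9]
width: 0.0005
```

```bash
python3 av.py
```

```text
2 (array([274.25 , 223.875]), 80)
3 (array([327.89705882, 229.44117647]), 68)
14.75 [ 0.6334 -0.1931  0.0247  1.8135  1.7395  5.6009  0.5582 -0.484  -0.0228]
```

{"fn": "drive_tool", "kwargs": {"rows": [[[0,0,0.05],0,0],[[0,0,0.2],0,0],[[-0.1,-0.03,0.36],0,0.8],[[-0.3,-0.08,0.5],0,0.8],[[-0.42,-0.12,0.5],0,0.8],[[-0.42,-0.12,0.5],0,0.8],[[-0.42,-0.12,0.5],0,0.8],[[-0.42,-0.12,0.5],0,0.8],[[-0.42,-0.12,0.5],0,0.8],[[-0.42,-0.12,0.5],0,0.8]]}}

```text
t: 15.8
eef_pos: [0.5066, -0.2289, 0.1732]
ee_rot: [-1.571, -0.002, -2.861]
force: [1.2, 0.3, -0.4]
width: 0.0586
```

```bash
python3 - <<'E'
from h import *
s=get_state();print(s["t"],np.round(s["eef_pos"],4),np.degrees(s["ee_rot"]).round(2),s["width"],np.round(s["force"],2))
S={n:grab_frame(n) for n in["scene","side"]}
a=blob(S["scene"]["img"],"green",(248,205,298,245));b=blob(S["side"]["img"],"green",(300,218,350,245))
P,e=tri([ray(S[k],v[0],np.array(S[k]["T"])) for k,v in(("scene",a),("side",b))]); print("pack tab",P.round(4),np.round(e,2),a[1],b[1])
a=blob(S["scene"]["img"],"red",(298,230,325,255));b=blob(S["side"]["img"],"red",(345,210,380,240))
P,e=tri([ray(S[k],v[0],np.array(S[k]["T"])) for k,v in(("scene",a),("side",b))]); print("pad",P.round(4),np.round(e,2),a[1],b[1])
out=[]
for n in("scene","side"):
    f=S[n];T=np.array(f["T"]);p=proj(f,s["eef_pos"],T);x,y=int(p[0]),int(p[1]);h,w=110,110
    x0,y0=x-55,y-60;a=cv2.resize(f["img"][y0:y0+h,x0:x0+w],(400,400),interpolation=cv2.INTER_CUBIC)
    z=Ro.from_euler("xyz",s["ee_rot"]).as_matrix()[:,2]*.0375
    for dz in(0,.02,.04):
        for sg in(-1,1):
            q=(proj(f,np.array(s["eef_pos"])+sg*z+[0,0,dz],T)-[x0,y0]+.5)*400/110; cv2.circle(a,tuple(int(v) for v in q),3,((255,0,255),(255,255,0),(0,255,255))[int(dz*50)],-1)
    out.append(a)
cv2.imwrite("pics/v11.png",np.clip(np.hstack(out)*1.3,0,255).astype(np.uint8))
E
```

```text
15.8 [ 0.5066 -0.2289  0.1732] [-9.0040e+01 -9.0000e-02 -1.6394e+02] 0.05859846288350876 [ 1.23  0.3  -0.41]
pack tab [ 0.4896 -0.2229  0.0711] [1.2 1.2] 57 6
pad [ 0.6326 -0.1937  0.0568] [1.23 1.23] 92 70
```

View pics/v11.png

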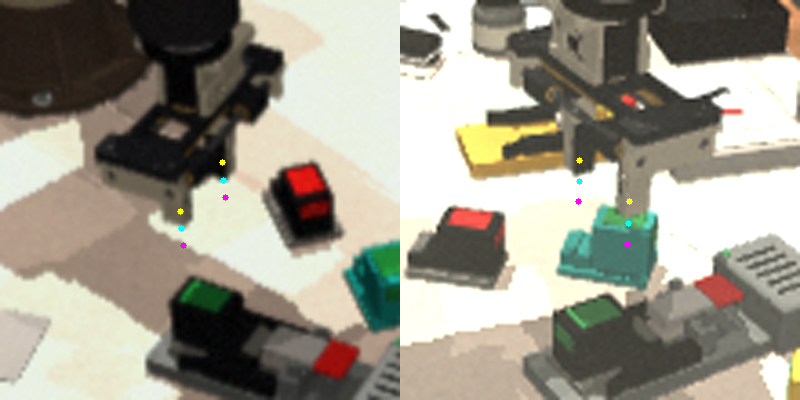

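The markers show the real fingertips about 29 mm above the reported TCP (scene crop (178,222), side crop (628,212)), which explains the late contact. The pack sits loose, about 28 mm out. I'll grasp with the reported z near 0.020, so the body stays clear of the pack's top.

{"fn": "drive_tool", "kwargs": {"rows": [[[-0.02,-0.002,-0.1],0,0.8],[[-0.02,-0.002,-0.2],0,0.8],[[-0.02,-0.002,-0.3],0,0.8],[[-0.02,-0.002,-0.38],0,0.8],[[-0.02,-0.002,-0.43],0,0.8],[[-0.02,-0.002,-0.46],0,0.8],[[-0.02,-0.002,-0.46],0,0.8],[[-0.02,-0.002,-0.46],0,0.8]]}}

```text
t: 16.7
eef_pos: [0.5008, -0.2299, 0.0364]
ee_rot: [-1.571, 0.0, -2.861]
force: [-0.4, 0.2, 0.0]
width: 0.0702
```

{"fn": "drive_tool", "kwargs": {"rows": [[[0,0,-0.015],0,0.8],[[0,0,-0.03],0,0.8],[[0,0,-0.04],0,0.8],[[0,0,-0.04],0,0.8]]}}

```text
t: 17.1
eef_pos: [0.4999, -0.2298, 0.0237]
ee_rot: [-1.571, -0.0, -2.862]
force: [-0.3, 0.2, 0.1]
width: 0.0701
```

```bash
python3 av.py 2>&1 | tail -1
```

```text
ValueError: attempt to get argmax of an empty sequence
```

{"fn": "drive_tool", "kwargs": {"rows": [[[0,0,-0.007],0,0.8],[[0,0,-0.007],0,0.6],[[0,0,-0.007],0,0.5],[[0,0,-0.007],0,0.4],[[0,0,-0.007],0,0.4],[[0,0,-0.007],0,0.4],[[0,0,-0.007],0,0.4],[[0,0,-0.007],0,0.4]], "newtons": 35}}

```text
t: 18.1
eef_pos: [0.4999, -0.2294, 0.022]
ee_rot: [-1.571, -0.0, -2.862]
force: [-2.0, 4.2, 2.3]
width: 0.0417
```

```bash
cat > fm.py <<'E'
from h import *
v=[]
for i in range(4):
    s=get_state(); v.append(np.r_[s["eef_pos"],s["force"],s["moment"]]); f=grab_frame("wrist")
m=np.mean(v,0); print(round(s["t"],2),"pos",m[:3].round(4),"F",m[3:6].round(2),"M",m[6:].round(2),"w",round(s["width"],4),"yaw",np.degrees(s["ee_rot"]).round(2))
E
python3 fm.py
```

```text
18.25 pos [ 0.4999 -0.2294  0.022 ] F [-2.55  5.11  2.91] M [1.96 0.65 0.03] w 0.0415 yaw [-9.0030e+01 -2.0000e-02 -1.6397e+02]
```

{"fn": "drive_tool", "kwargs": {"rows": [[[-0.001,0.0035,0.002],0,0.4],[[-0.001,0.0035,0.002],0,0.4]]}}

```text
t: 18.5
eef_pos: [0.4997, -0.2289, 0.0223]
ee_rot: [-1.571, -0.0, -2.862]
force: [-0.0, 0.1, -2.8]
width: 0.0417
```

```bash
python3 fm.py
```

```text
18.65 pos [ 0.4997 -0.2289  0.0223] F [-0.16  0.05 -2.68] M [-0.07  0.03 -0.  ] w 0.0421 yaw [-9.0000e+01 -2.0000e-02 -1.6397e+02]
```

{"fn": "drive_tool", "kwargs": {"rows": [[[-0.015,-0.0043,0],0,0.4],[[-0.035,-0.0101,0],0,0.4],[[-0.055,-0.0159,0],0,0.4],[[-0.075,-0.0216,0],0,0.4],[[-0.09,-0.026,0],0,0.4],[[-0.1,-0.0289,0],0,0.4],[[-0.1,-0.0289,0],0,0.4]]}}

```text
t: 19.4
eef_pos: [0.4695, -0.2376, 0.0227]
ee_rot: [-1.571, 0.0, -2.862]
force: [0.1, -0.5, -3.5]
width: 0.0418
```

```bash
python3 fm.py
```

```text
19.55 pos [ 0.4699 -0.2376  0.0227] F [-0.05  0.03 -3.46] M [-0.08 -0.04  0.01] w 0.0415 yaw [-8.9990e+01  2.0000e-02 -1.6396e+02]
```

{"fn": "drive_tool", "kwargs": {"rows": [[[-0.02,-0.0058,0],0,0.4],[[-0.05,-0.0145,0],0,0.4],[[-0.08,-0.0231,0],0,0.4],[[-0.11,-0.0318,0],0,0.4],[[-0.14,-0.0405,0],0,0.4],[[-0.165,-0.0477,0],0,0.4],[[-0.185,-0.0535,0],0,0.4],[[-0.192,-0.0555,0],0,0.4],[[-0.192,-0.0555,0],0,0.4]]}}

```text
t: 20.5
eef_pos: [0.4122, -0.2543, 0.0227]
ee_rot: [-1.571, 0.0, -2.862]
force: [0.4, 0.2, -2.8]
width: 0.0417
```

{"fn": "drive_tool", "kwargs": {"rows": [[[0,0,0.05],0,0.4],[[0,0,0.15],0,0.4],[[0,0,0.27],0,0.4],[[0,0,0.37],0,0.4],[[0,0,0.4],0,0.4],[[0,0,0.4],0,0.4]]}}

```text
t: 21.1
eef_pos: [0.4133, -0.2541, 0.1435]
ee_rot: [-1.57, 0.003, -2.862]
force: [0.6, 0.1, -3.9]
width: 0.0417
```

```bash
python3 fm.py
```

```text
21.25 pos [ 0.4121 -0.2538  0.1419] F [ 0.07  0.05 -3.58] M [-0.04  0.05  0.01] w 0.0418 yaw [-9.0090e+01 -1.3000e-01 -1.6398e+02]
```

{"fn": "drive_tool", "kwargs": {"rows": [[[0.03,0.1,0],-0.05,0.4],[[0.05,0.25,0],-0.1,0.4],[[0.06,0.4,0],-0.165,0.4],[[0.07,0.55,0],-0.165,0.4],[[0.07,0.7,0],-0.165,0.4],[[0.07,0.85,0],-0.165,0.4],[[0.07,0.95,0],-0.165,0.4],[[0.07,0.95,0],-0.165,0.4],[[0.07,0.95,0],-0.165,0.4]]}}

```text
t: 22.2
eef_pos: [0.4326, 0.0313, 0.1414]
ee_rot: [-1.57, -0.002, -3.119]
force: [0.4, -0.7, -3.0]
width: 0.0418
```

{"fn": "drive_tool", "kwargs": {"rows": [[[0,0.1,0],0,0.4],[[0,0.25,0],0,0.4],[[0,0.4,0],0,0.4],[[0,0.5,0],0,0.4],[[0,0.53,0],0,0.4],[[0,0.53,0],0,0.4],[[0,0.53,0],0,0.4],[[0,0.53,0],0,0.4]]}}

```text
t: 23.0
eef_pos: [0.4332, 0.1884, 0.1422]
ee_rot: [-1.57, -0.001, -3.122]
force: [-0.0, 0.3, -3.1]
width: 0.0418
```

```bash
python3 fm.py; python3 - <<'E'
from h import *
s=get_state(); f=grab_frame("wrist"); T=wristT(f,s); img=f["img"]; np.savez("w3",T=T,img=img); cv2.imwrite("pics/w9.png",img)
r=blob(img,"red",(200,0,440,215)); m=r[2].astype(np.uint8); box=cv2.boxPoints(cv2.minAreaRect(cv2.findNonZero(m)))+np.array([200,0]); print("pad",r[:2],box.round(1).tolist())
w=[atz(ray(f,p,T),.059)[:3] for p in [r[0],*box]]; print(np.round(w,4))
k=3.3; P=proj(f,[.56,.193,.036],T).astype(int); x0,y0=max(0,P[0]-95),max(0,P[1]-100); print("off",x0,y0)
cv2.imwrite("pics/v12.png",cv2.resize(img[y0:y0+175,x0:x0+190],None,fx=k,fy=k,interpolation=cv2.INTER_CUBIC))
S={n:grab_frame(n) for n in["scene","side"]}
a=blob(S["scene"]["img"],"red",(374,178,398,200));b=blob(S["side"]["img"],"red",(320,160,348,180))
P,e=tri([ray(S[k],v[0],np.array(S[k]["T"])) for k,v in(("scene",a),("side",b))]); print("lpad",P.round(4),np.round(e,2),a[:2],b[:2])
E
```

```text
23.15 pos [0.4333 0.1887 0.1424] F [-0.04 -0.13 -2.9 ] M [-0.01  0.01  0.01] w 0.0418 yaw [ -90.      0.   -178.89]Traceback (most recent call last):
  File "<stdin>", line 3, in <module>
  File "h.py", line 24, in blob
    k=1+np.argmax(st[1:,4]); return c[k]+[x0,y0],int(st[k,4]),(l==k),(x0,y0)
        ~~~~~~~~~^^^^^^^^^^
    return _wrapfunc(a, 'argmax', axis=axis, out=out, **kwds)
    return bound(*args, **kwds)
ValueError: attempt to get argmax of an empty sequence
```

```bash
python3 - <<'E'
from h import *
S={n:grab_frame(n) for n in["scene","side"]}
a=blob(S["scene"]["img"],"red",(374,178,398,200));b=blob(S["side"]["img"],"red",(320,160,348,180))
P,e=tri([ray(S[k],v[0],np.array(S[k]["T"])) for k,v in(("scene",a),("side",b))]); print("lpad",P.round(4),np.round(e,2),a[:2],b[:2])
a=blob(S["scene"]["img"],"red",(298,230,325,255));b=blob(S["side"]["img"],"red",(345,210,380,240))
P,e=tri([ray(S[k],v[0],np.array(S[k]["T"])) for k,v in(("scene",a),("side",b))]); print("cpad",P.round(4),np.round(e,2))
# first wrist image: yellow side edges & red pad centre line at heights, for lateral and yaw
w=np.load("w1.npz");img=w["img"];T=w["T"];f=dict(fx=307.680,fy=307.680,cx=322.268,cy=199.371,k1=.006167)
r=blob(img,"red",(290,80,350,125));print("pad wrist",atz(ray(f,r[0],T),.059).round(4))
g=cv2.cvtColor(img,cv2.COLOR_BGR2GRAY).astype(int);h=cv2.cvtColor(img,cv2.COLOR_BGR2HSV)
dark=((h[...,2]<60)).astype(np.uint8)[100:215,280:390]
n,l,st,c=cv2.connectedComponentsWithStats(dark)
for k in range(1,n):
    if st[k,4]>150:
        p=np.argwhere(l==k)[:,::-1]+[280,100]; W=np.array([atz(ray(f,q,T),.036)[:2] for q in p]); vx,vy,cx,cy=cv2.fitLine(W.astype(np.float32),cv2.DIST_HUBER,0,.001,.001).ravel(); print("rail",st[k,4],W.mean(0).round(4),"x",W[:,0].min().round(4),W[:,0].max().round(4),"yaw",np.degrees(np.arctan2(vy,vx)).round(2))
E
```

```text
lpad [0.6545 0.1888 0.059 ] [1. 1.] (array([384.47457627, 189.81355932]), 59) (array([335.18181818, 170.21212121]), 33)
cpad [ 0.6325 -0.1943  0.0573] [1.48 1.48]
pad wrist [0.6532 0.1953 0.059 ]
rail 737 [0.564  0.1602] x 0.5069 0.6048 yaw 3.24
rail 694 [0.5645 0.2274] x 0.5135 0.6036 yaw -0.15
```

{"fn": "drive_tool", "kwargs": {"rows": [[[0,0.0053,-0.1],0.002,0.4],[[0,0.0053,-0.2],0.002,0.4],[[0,0.0053,-0.3],0.002,0.4],[[0,0.0053,-0.36],0.002,0.4],[[0,0.0053,-0.385],0.002,0.4],[[0,0.0053,-0.396],0.002,0.4],[[0,0.0053,-0.396],0.002,0.4],[[0,0.0053,-0.396],0.002,0.4]]}}

```text
t: 24.15
eef_pos: [0.4339, 0.1921, 0.0247]
ee_rot: [-1.572, 0.001, -3.118]
force: [-0.9, -0.5, -3.5]
width: 0.0421
```

```bash
python3 fm.py
```

```text
24.3 pos [0.4339 0.192  0.0247] F [-0.38  0.05 -3.24] M [-0.02  0.02 -0.02] w 0.0418 yaw [-9.0060e+01  7.0000e-02 -1.7863e+02]
```

{"fn": "drive_tool", "kwargs": {"rows": [[[0,-0.0055,-0.004],0,0.4],[[0.02,-0.0051,-0.004],0,0.4],[[0.045,-0.0045,-0.004],0,0.4],[[0.07,-0.004,-0.004],0,0.4],[[0.09,-0.0035,-0.004],0,0.4],[[0.11,-0.003,-0.004],0,0.4],[[0.125,-0.0027,-0.004],0,0.4],[[0.135,-0.0025,-0.004],0,0.4],[[0.135,-0.0025,-0.004],0,0.4]]}}

```text
t: 25.25
eef_pos: [0.4741, 0.1907, 0.0224]
ee_rot: [-1.571, -0.0, -3.118]
force: [-0.7, 0.7, -2.3]
width: 0.0419
```

```bash
python3 fm.py
```

```text
25.4 pos [0.4738 0.1906 0.0225] F [-0.29  0.02 -3.18] M [-0.04  0.07 -0.02] w 0.0415 yaw [-8.9990e+01 -1.0000e-02 -1.7864e+02]
```

{"fn": "drive_tool", "kwargs": {"rows": [[[0.015,0.001,0],0,0.4],[[0.03,0.0016,0],0,0.4],[[0.045,0.0022,0],0,0.4],[[0.06,0.0028,0],0,0.4],[[0.075,0.0034,0],0,0.4],[[0.083,0.0038,0],0,0.4],[[0.083,0.0038,0],0,0.4]]}}

```text
t: 26.15
eef_pos: [0.4991, 0.1918, 0.0224]
ee_rot: [-1.571, -0.0, -3.118]
force: [-1.3, 0.3, -3.2]
width: 0.0423
```

```bash
python3 fm.py
```

```text
26.3 pos [0.4987 0.1917 0.0224] F [-0.39 -0.13 -3.07] M [-0.04  0.05  0.  ] w 0.0421 yaw [-8.9990e+01 -1.0000e-02 -1.7864e+02]
```

{"fn": "drive_tool", "kwargs": {"rows": [[[0.01,0.0002,0],0,0.4],[[0.02,0.0004,0],0,0.4],[[0.03,0.0006,0],0,0.4],[[0.04,0.0009,0],0,0.4],[[0.04,0.0009,0],0,0.4]]}}

```text
t: 26.85
eef_pos: [0.5112, 0.1922, 0.0225]
ee_rot: [-1.571, 0.0, -3.118]
force: [-0.9, 0.4, -3.4]
width: 0.0416
```

```bash
python3 fm.py
```

```text
27.0 pos [0.5109 0.1921 0.0225] F [-0.35 -0.09 -3.44] M [-0.02  0.03  0.01] w 0.0415 yaw [-8.9990e+01 -1.0000e-02 -1.7865e+02]
```

{"fn": "drive_tool", "kwargs": {"rows": [[[0.007,0.0002,0],0,0.4],[[0.014,0.0003,0],0,0.4],[[0.02,0.0004,0],0,0.4],[[0.027,0.0006,0],0,0.4],[[0.027,0.0006,0],0,0.4]]}}

```text
t: 27.55
eef_pos: [0.5182, 0.1919, 0.0222]
ee_rot: [-1.57, -0.001, -3.118]
force: [-4.4, 0.2, -2.8]
width: 0.0416
```

```bash
python3 fm.py
```

```text
27.7 pos [0.5182 0.1919 0.0222] F [-3.92  0.26 -3.11] M [0.05 1.46 0.  ] w 0.0419 yaw [-8.9970e+01 -6.0000e-02 -1.7865e+02]
```

{"fn": "drive_tool", "kwargs": {"rows": [[[0.007,0.0002,0],0,0.4],[[0.014,0.0003,0],0,0.4],[[0.02,0.0004,0],0,0.4],[[0.027,0.0006,0],0,0.4],[[0.027,0.0006,0],0,0.4]]}}

```text
t: 28.25
eef_pos: [0.5262, 0.192, 0.0222]
ee_rot: [-1.57, -0.001, -3.118]
force: [-4.9, -0.3, -2.7]
width: 0.0419
```

```bash
python3 fm.py
```

```text
28.4 pos [0.5263 0.1921 0.0222] F [-4.87 -0.18 -2.9 ] M [-0.02  1.99 -0.07] w 0.0416 yaw [-8.9970e+01 -7.0000e-02 -1.7865e+02]
```

{"fn": "drive_tool", "kwargs": {"rows": [[[0.007,0.0002,0],0,0.4],[[0.014,0.0003,0],0,0.4],[[0.02,0.0004,0],0,0.4],[[0.02,0.0004,0],0,0.4]]}}

```text
t: 28.85
eef_pos: [0.5318, 0.1922, 0.0222]
ee_rot: [-1.57, -0.002, -3.118]
force: [-7.9, 0.0, -1.4]
width: 0.0419
```

```bash
python3 fm.py
```

```text
29.0 pos [0.5318 0.1922 0.0222] F [-7.31  0.17 -1.32] M [ 0.26  2.93 -0.09] w 0.0417 yaw [-8.9960e+01 -1.0000e-01 -1.7866e+02]
```

{"fn": "drive_tool", "kwargs": {"rows": [[[0.004,0.0001,0],0,0.4],[[0.008,0.0002,0],0,0.4],[[0.012,0.0003,0],0,0.4],[[0.012,0.0003,0],0,0.4]]}}

```text
t: 29.45
eef_pos: [0.5351, 0.1923, 0.0223]
ee_rot: [-1.57, -0.002, -3.118]
force: [-9.5, 1.9, 0.1]
width: 0.042
```

{"fn": "drive_tool", "kwargs": {"rows": [[[0.004,0.0001,0],0,0.4],[[0.008,0.0002,0],0,0.4],[[0.008,0.0002,0],0,0.4]]}}

```text
t: 29.75
eef_pos: [0.5374, 0.1924, 0.0222]
ee_rot: [-1.57, -0.002, -3.118]
force: [-9.2, 0.9, -0.1]
width: 0.042
```

```bash
python3 fm.py
```

```text
29.9 pos [0.5374 0.1923 0.0222] F [-9.6   1.04 -0.59] M [ 0.49  3.51 -0.16] w 0.0417 yaw [-8.9960e+01 -1.4000e-01 -1.7868e+02]
```

{"fn": "drive_tool", "kwargs": {"rows": [[[0.004,0.0001,0],0,0.4],[[0.008,0.0002,0],0,0.4],[[0.008,0.0002,0],0,0.4]]}}

```text
t: 30.25
eef_pos: [0.5397, 0.1924, 0.0223]
ee_rot: [-1.57, -0.003, -3.119]
force: [-9.7, 1.1, 0.3]
width: 0.042
```

```bash
python3 fm.py
```

```text
30.4 pos [0.5397 0.1924 0.0223] F [-9.67  1.11  0.24] M [ 0.6   3.76 -0.18] w 0.0415 yaw [-8.9960e+01 -1.5000e-01 -1.7868e+02]
```

{"fn": "drive_tool", "kwargs": {"rows": [[[0.004,0.0001,0],0,0.4],[[0.006,0.0002,0],0,0.4],[[0.006,0.0002,0],0,0.4]]}}

```text
t: 30.75
eef_pos: [0.5414, 0.1925, 0.0223]
ee_rot: [-1.57, -0.003, -3.119]
force: [-10.3, 1.6, 0.7]
width: 0.0418
```

```bash
python3 fm.py
```

```text
30.9 pos [0.5414 0.1924 0.0222] F [-10.18   1.64   0.69] M [ 0.63  3.86 -0.2 ] w 0.0421 yaw [-8.9960e+01 -1.5000e-01 -1.7869e+02]
```

{"fn": "drive_tool", "kwargs": {"rows": [[[0.003,0.0001,0],0,0.4],[[0.005,0.0001,0],0,0.4],[[0.005,0.0001,0],0,0.4]]}}

```text
t: 31.25
eef_pos: [0.5428, 0.1924, 0.0222]
ee_rot: [-1.57, -0.003, -3.119]
force: [-10.4, 1.3, 1.5]
width: 0.0419
```

```bash
python3 fm.py
```

```text
31.4 pos [0.5428 0.1925 0.0222] F [-10.5    1.32   1.38] M [ 0.68  4.03 -0.22] w 0.0419 yaw [-8.9960e+01 -1.6000e-01 -1.7869e+02]
```

{"fn": "drive_tool", "kwargs": {"rows": [[[0.003,0.0001,0],0,0.4],[[0.005,0.0001,0],0,0.4],[[0.005,0.0001,0],0,0.4]]}}

```text
t: 31.75
eef_pos: [0.5443, 0.1925, 0.0222]
ee_rot: [-1.57, -0.003, -3.119]
force: [-11.3, 2.0, 1.4]
width: 0.042
```

```bash
python3 fm.py
```

```text
31.9 pos [0.5443 0.1925 0.0222] F [-10.78   1.63   1.59] M [ 0.72  4.06 -0.24] w 0.0421 yaw [-8.9960e+01 -1.6000e-01 -1.7869e+02]
```

{"fn": "drive_tool", "kwargs": {"rows": [[[0.003,0.0001,0],0,0.4],[[0.005,0.0001,0],0,0.4],[[0.005,0.0001,0],0,0.4]]}}

```text
t: 32.25
eef_pos: [0.5461, 0.1926, 0.0223]
ee_rot: [-1.57, -0.002, -3.119]
force: [-8.9, 1.2, 0.6]
width: 0.0416
```

```bash
python3 fm.py
```

```text
32.4 pos [0.5461 0.1926 0.0223] F [-9.12  1.14  0.12] M [ 0.5   3.49 -0.27] w 0.0421 yaw [-8.9970e+01 -1.3000e-01 -1.7869e+02]
```

{"fn": "drive_tool", "kwargs": {"rows": [[[0.003,0.0001,0],0,0.4],[[0.005,0.0001,0],0,0.4],[[0.005,0.0001,0],0,0.4]]}}

```text
t: 32.75
eef_pos: [0.5464, 0.1926, 0.0223]
ee_rot: [-1.57, -0.004, -3.119]
force: [-15.6, 2.8, 4.1]
width: 0.0416
```

```bash
python3 fm.py; python3 - <<'E'
from h import *
s=get_state()
S={n:grab_frame(n) for n in["scene","side"]}
for n,w in(("scene",(330,170,380,205)),("side",(290,160,335,195))):
    try: print(n,blob(S[n]["img"],"green",w)[:2], proj(S[n],[s["eef_pos"][0],s["eef_pos"][1],.08],np.array(S[n]["T"])))
    except Exception as e: print(n,"none")
E
```

```text
32.9 pos [0.5465 0.1926 0.0223] F [-15.11   2.66   4.33] M [ 1.16  5.44 -0.28] w 0.0417 yaw [ -89.96   -0.23 -178.7 ]
scene none
side none
```

The push dropped from 10.8 to 9.1 N and then rose hard to 15 N, so it clicked and reached the end stop. I'll ease off and check that the catch holds.

{"fn": "drive_tool", "kwargs": {"rows": [[[-0.004,0,0],0,0.4],[[-0.008,-0.0002,0],0,0.4],[[-0.008,-0.0002,0],0,0.4]]}}

```text
t: 33.35
eef_pos: [0.5457, 0.1926, 0.0223]
ee_rot: [-1.57, -0.002, -3.118]
force: [-6.6, 1.6, -1.7]
width: 0.0413
```

```bash
python3 fm.py
```

```text
33.5 pos [0.5457 0.1926 0.0223] F [-6.85  0.42 -1.84] M [ 0.29  2.71 -0.23] w 0.0413 yaw [-8.9970e+01 -9.0000e-02 -1.7867e+02]
```

{"fn": "drive_tool", "kwargs": {"rows": [[[-0.004,0,0],0,0.4],[[-0.004,0,0],0,0.4]]}}

```text
t: 33.75
eef_pos: [0.5448, 0.1926, 0.0223]
ee_rot: [-1.57, -0.001, -3.118]
force: [-6.0, -0.6, -3.6]
width: 0.0418
```

```bash
python3 fm.py
```

```text
33.9 pos [0.5449 0.1926 0.0223] F [-5.53  0.08 -2.59] M [ 0.04  2.24 -0.23] w 0.042 yaw [-8.9970e+01 -7.0000e-02 -1.7867e+02]
```

{"fn": "drive_tool", "kwargs": {"rows": [[[-0.004,0,0],0,0.4],[[-0.004,0,0],0,0.4]]}}

```text
t: 34.15
eef_pos: [0.5447, 0.1927, 0.0226]
ee_rot: [-1.571, 0.001, -3.118]
force: [-0.7, -1.1, -5.2]
width: 0.042
```

```bash
python3 fm.py
```

```text
34.3 pos [0.5447 0.1928 0.0226] F [-0.35 -2.06 -4.98] M [-1.    0.24 -0.26] w 0.0418 yaw [-8.9990e+01  3.0000e-02 -1.7865e+02]
```

{"fn": "drive_tool", "kwargs": {"rows": [[[0,-0.001,-0.001],0,0.4],[[0,-0.001,-0.001],0,0.5],[[0,-0.001,-0.001],0,0.65],[[0,-0.001,-0.001],0,0.75],[[0,-0.001,-0.001],0,0.75],[[0,-0.001,-0.001],0,0.75],[[0,-0.001,-0.001],0,0.75],[[0,-0.001,-0.001],0,0.75]]}}

```text
t: 35.15
eef_pos: [0.5444, 0.1927, 0.0223]
ee_rot: [-1.571, 0.0, -3.118]
force: [-0.6, 0.1, -0.0]
width: 0.0656
```

```bash
python3 fm.py
```

```text
35.3 pos [0.5443 0.1926 0.0223] F [-0.42 -0.01  0.08] M [-0.01  0.01 -0.01] w 0.0655 yaw [ -90.     -0.   -178.64]
```

{"fn": "drive_tool", "kwargs": {"rows": [[[0,0,0.05],0,0.75],[[0,0,0.15],0,0.75],[[0,0,0.3],0,0.75],[[0,0,0.45],0,0.75],[[0,0,0.6],0,0.75],[[0,0,0.7],0,0.75],[[0,0,0.7],0,0.75],[[0,0,0.7],0,0.75],[[0,0,0.7],0,0.75]]}}

```text
t: 36.25
eef_pos: [0.5436, 0.1923, 0.231]
ee_rot: [-1.57, -0.002, -3.118]
force: [0.9, -0.3, -0.4]
width: 0.0656
```

```bash
python3 - <<'E'
from h import *
s=get_state();f=grab_frame("wrist");T=wristT(f,s);K=f
print(s["t"],np.round(s["eef_pos"],4))
try:
    r=blob(f["img"],"green",(200,60,440,330)); w=atz(ray(f,r[0],T),.08); print("tab",r[:2],w.round(4),"local x",((w[:2]-[.558,.1927])@[np.cos(.0216),np.sin(.0216)]).round(4))
except Exception as e: print(e)
a=cv2.resize(f["img"],(400,250)); 
b=cv2.resize(grab_frame("scene")["img"][150:262,250:430],(400,249),interpolation=cv2.INTER_CUBIC)
c=cv2.resize(grab_frame("side")["img"][140:265,270:410],(400,357),interpolation=cv2.INTER_CUBIC)
o=np.zeros((500,800,3),np.uint8);o[:250,:400]=a;o[250:499,:400]=b;o[:357,400:]=c
cv2.imwrite("pics/v12.png",np.clip(o*1.3,0,255).astype(np.uint8))
E
```

```text
36.25 [0.5436 0.1923 0.231 ]
tab (array([321.40301508, 179.30753769]), 995) [0.5458 0.1923 0.08  ] local x -0.0122
```

View pics/v12.png

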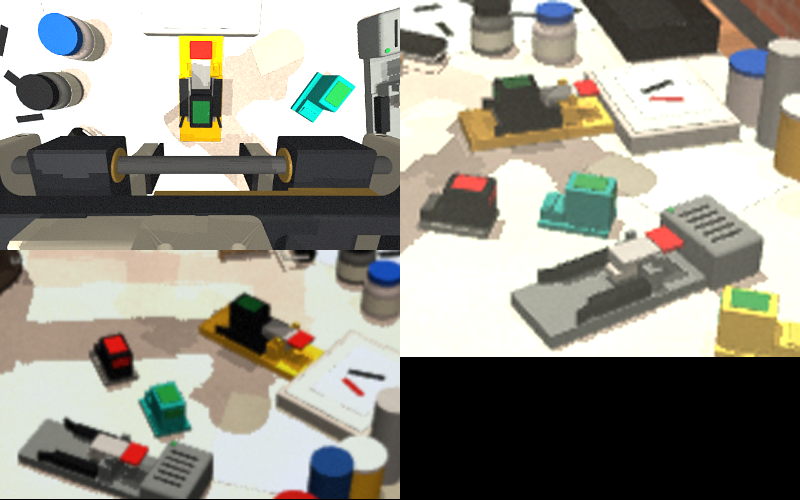

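The pack is home in the light box with the catch arm over its nose (side crop (515,100)). The charger is empty, and the flat pack and look-alikes are where they were. I'll hand it in.

```bash
python3 -c "
from h import *
s=get_state();print(s['t'],np.round(s['force'],2));print(job_done())"
```

```text
36.4 [ 0.53 -0.08  0.4 ]
the job is handed in; nothing more can be done
None
```

The charged pack is latched in the light box and released. I handed the job in at 36.4 s with the arm clear of everything.

- **Unlatching:** I pressed the charger's catch with about 5.5 N. The pack sprang out, and I slid it clear of the rails with almost no side load after a 1 mm correction of the grasp.
- **Inserting:** The push rose to 10.8 N and fell to 9.1 N at the click. It then rose to about 15 N on the end stop, so I stopped and eased off. When I backed off, the push fell to about 0 while the pack stayed put, so the catch holds it by itself.
- **Last pictures:** The pack is still home after release, with its tab about 3 mm further in than nominal, within the 10 mm allowed. The charger is empty. The flat pack and the look-alikes look as they were.

**What disagreed:**
- The real fingertips sit about 29 mm above the reported TCP, so I set the press and grasp heights by force and camera instead.
- The first contact moments during the press were ambiguous. I backed off and looked before pressing on.
- The fixed cameras disagreed with the wrist camera by about 4–6 mm sideways on the light box pad. I used the wrist camera.

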